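# File the loose vertebra casts, one per well

## Task

Three loose vertebra casts lie in the green tray: lay them one per well in the three empty wells of the white carrier, each flat on its foam, about in the middle, with its spine pointing the same way as the vertebra already filed there. Set each one down rather than dropping it, and leave the filed vertebra and the beaker, brush and phone where they are.

Things in the scene. Friction and masses are not known exactly. Their poses are not given: they have to be found in the camera images.
- vert0: pale bone-coloured vertebra cast, lying flat: drum 46 mm across, 40 mm tall, and on its +x side a spine 12 mm thick ending 57 mm from the drum axis (overall 80 mm), with stubs 30 mm to either side at x 20 to 35 mm; 110 g. Origin: centre of the drum underside; z up, x along the spine. Loose, in the green tray at the start; grip across the drum along y.
- vert1: pale bone-coloured vertebra cast, lying flat: drum 46 mm across, 40 mm tall, and on its +x side a spine 12 mm thick ending 57 mm from the drum axis (overall 80 mm), with stubs 30 mm to either side at x 20 to 35 mm; 110 g. Origin: centre of the drum underside; z up, x along the spine. Loose, in the green tray at the start; grip across the drum along y.
- vert2: pale bone-coloured vertebra cast, lying flat: drum 46 mm across, 40 mm tall, and on its +x side a spine 12 mm thick ending 57 mm from the drum axis (overall 80 mm), with stubs 30 mm to either side at x 20 to 35 mm; 110 g. Origin: centre of the drum underside; z up, x along the spine. Loose, in the green tray at the start; grip across the drum along y.
- vert0_mid (a point): point halfway along the overall length of vert0, at (17, 0, 20) mm in its frame
- vert0_tip (a point): outer end of the spine of vert0, at (57, 0, 21) mm in its frame
- vert1_mid (a point): point halfway along the overall length of vert1, at (17, 0, 20) mm in its frame
- vert1_tip (a point): outer end of the spine of vert1, at (57, 0, 21) mm in its frame
- vert2_mid (a point): point halfway along the overall length of vert2, at (17, 0, 20) mm in its frame
- vert2_tip (a point): outer end of the spine of vert2, at (57, 0, 21) mm in its frame
- vert_filed: pale bone-coloured vertebra cast, lying flat: drum 46 mm across, 40 mm tall, and on its +x side a spine 12 mm thick ending 57 mm from the drum axis (overall 80 mm), with stubs 30 mm to either side at x 20 to 35 mm; 110 g. Origin: centre of the drum underside; z up, x along the spine. The one already filed, lying in one of the four wells.
- pad0: dark blue-grey foam pad, 98 x 98 x 4 mm, floor of a carrier well that is EMPTY at the start. Origin: centre of its underside; its top, on which a vertebra rests, is 4 mm higher. x: where the spine should point, the x of vert_filed to within 5 degrees. The well is 100 mm square inside, its walls rise 22 mm above the pad top.
- pad1: dark blue-grey foam pad, 98 x 98 x 4 mm, floor of a carrier well that is EMPTY at the start. Origin: centre of its underside; its top, on which a vertebra rests, is 4 mm higher. x: where the spine should point, the x of vert_filed to within 5 degrees. The well is 100 mm square inside, its walls rise 22 mm above the pad top.
- pad2: dark blue-grey foam pad, 98 x 98 x 4 mm, floor of a carrier well that is EMPTY at the start. Origin: centre of its underside; its top, on which a vertebra rests, is 4 mm higher. x: where the spine should point, the x of vert_filed to within 5 degrees. The well is 100 mm square inside, its walls rise 22 mm above the pad top.
- pad3: the same foam pad, in the well that already holds vert_filed
- carrier: white plastic carrier, fixed, 218 x 218 x 32 mm, with 2 x 2 square wells 106 mm apart between 6 mm walls. Origin at the centre of its underside, on the table.
- tray: green tray lined with dark brown cork, fixed, 250 (x) x 400 (y) x 30 mm, walls 8 mm thick. Origin at the centre of its underside; the cork on which the vertebrae lie is 12 mm above the table.
- beaker: empty clear beaker, 66 mm across, 80 mm tall, bystander. Origin at the centre of its underside.
- brush: brush lying on the table beyond the tray, roughly along y, bystander. Origin on the table under its middle.
- phone: dark flat telephone, 75 x 150 x 9 mm, lying on the table, bystander. Origin at the centre of its underside.
Things that resemble listed ones, but are neither listed nor needed, are in the scene too. Leave any orange look-alike of the vert2 alone. Leave any black look-alike of the vert0 alone.

How it is judged:
By the outcome, as a careful person would: the job done as asked, in the order asked, and still so for the second after the job is handed in, with the robot touching nothing.
It also fails if it takes over 72 s, if anything falls off the work surface, if the arm or the gripper's body presses on something with over 40 N, if the wrist force passes 120 N, or if a joint passes its speed limit or range.

## Robot

A 6-joint arm with a two-finger parallel gripper is mounted at the origin on the work surface. World frame = base frame: x ahead of the robot, y to its left, z up, the work surface at z = 0. Lengths are in m, angles in rad, forces in N, time in s.
With the tool pointing down it reaches from about 0.3 to 0.875 m from the base axis. Payload 6.4 kg.
Tool frame: the origin (TCP) lies at the very end of the fingers, on their centre line; the grasp point (between the pads) lies 19 mm behind it; z points along the fingers, y is the line along which they close (so a half turn about z gives the same grasp; the last joint's range is limited). The gripper opens to 85 mm and grips with 20 to 120 N. Pads are 22 mm wide; open, the fingers measure 114 mm over their backs; the gripper's body (76 mm by 85 mm) begins 54 mm behind the grasp point. The pads swing forward as they close: fully open they stand 13 mm farther back than shut.
Start: joints at [0.961, 0.181, 1.607, -0, 1.354, -0.206], TCP at [0.226, 0.529, 0.231] pointing down, gripper open.
Joint ranges: [-2.99, 2.99], [-0.89, 2.07], [0.3, 2.58], [-1.14, 4.28], [0, 2.63], [-3.12, 3.12]. Speed limits (rad/s): [2.57, 2.57, 3.01, 3.14, 3.14, 3.14].

## Interface

Orientations are given as a unit quaternion [w, x, y, z].
In Python, from bench import telemetry, camera, ctrl, spotter gives the robot as it stands.
- The arm moves only by the tool send_rows, never from a script. Its argument "series" is a list of rows, each a list of 3 entries, a list of its own where there are three numbers: the turn, a rotation vector about the world's x, y, z in degrees, then the shift along the world's x, y, z in mm, then the closure, from -1 (fully open) to 1 (shut), so that 0 is half open. In form: [[[rx, ry, rz], [dx, dy, dz], gripper], ...]. A call has 1 to 10 rows; each row is the pose to reach, as a shift and turn from the pose commanded when the call began; what a row does not reach only later rows make up. A row lasts 1/8 s, in which the tool goes at most 62.5 mm and 10.7 degrees, less where a joint would pass 70% of its speed; a pose out of reach is approached as far as the arm can. A call with a gripper value outside its range is refused whole. The fingers move at their own pace and stop on an object; the grip force is fixed at half the most. Time passes only in rows, so rows that repeat a pose let the fingers close. It gives the time, the measured TCP pose, the force, the opening and the grip force at its end, in the units of the state.
- telemetry.get_obs(): the state, without advancing time (a new reading comes with each control period).
- camera(name): name is "scene" or "side" or "wrist"; returns a dict with "pixels" (384x512x3 uint8, red, green, blue), "camera_matrix" (3x3 intrinsics, pixels), "xyz" and "orientation" of the camera in the world. Camera axes: x right, y up, looking along -z (the intrinsics and any distortion apply to the point x, -y, -z); pixel columns grow to the right and rows downward; lengths in m; the calibration is good to about 2 mm. A picture is of the moment at which its call begins. There is no depth.
- ctrl.hand_in(): hands the job in; it is judged then, once.
Trained networks look in the newest picture that a camera, given by its name, has taken for a name from the list of things; names that differ only in an ending like _2 or _b are one class to them, and where a whole thing is asked for, a point or a joint stands for the part that bears it (a point fixed in the world has none). Each returns a list of dicts, best first, with "conf" (0 to 1); they miss things now and then, are a little off and sometimes report something else, mostly with a low value. They report only what shows in the picture. A call takes as long as a camera call. They do not tell look-alikes from the thing itself.
- spotter.boxes_of(thing, camera): "xyz" ([x, y, z] in m, in world coordinates, good to about 4 mm: the middle of the surface that is visible of it).
- spotter.landmark_of(thing, camera): "xyz" ([x, y, z] in m, in world coordinates, good to about 4 mm: a listed point, or the origin of a listed thing).
The state is a dict: "time_s": time; "q": joint angles; "dq": joint speeds; "joint_efforts": joint torques, N m; "eef_pos": TCP position; "eef_rot": TCP orientation; "wrist_force": force on the tool from outside, world axes, zero at the start; "torque": the same for the moment, N m; "opening": opening from 0.0 (shut) to 1.0 (fully open); "grasp_force": force on a finger pad.
Only numpy, scipy, OpenCV 4.12 (cv2) and the standard library are available. Lean on these libraries where they do the work, as an engineer would, in place of code of your own. Each camera call takes 0.05 s, during which the arm holds its last target. There are 200 camera calls.

## Working session

There is one attempt and no reset: what is moved stays moved. The work goes in short steps, Python scripts to look and compute and a tool call to move; the robot and the scene stay as the last step left them, time stands still between calls to the robot, and variables do not carry over. Pictures are saved under pics/ and viewed, at most 10 in all, crops included, and the job is handed in when it is done.

Besides the shell and the picture viewer there is one more tool, called after "Call:" in YAML: its name, and indented under it one key for each argument. send_rows: Moves the arm, as the interface text tells. Its arguments: {"type":"object","properties":{"series":{"type":"array","items":{"type":"array"}}},"required":["series"]}

```bash
mkdir -p pics; python3 - <<'E'
from bench import telemetry, camera, ctrl, spotter
import cv2,numpy as np
for c in ["scene","side"]:
    d=camera(c); cv2.imwrite(f"pics/{c}0.png",cv2.cvtColor(d["pixels"],cv2.COLOR_RGB2BGR)); print(c,np.round(d["xyz"],3),np.round(d["orientation"],3))
    for n in ["vert0","vert0_tip","vert0_mid","vert_filed","pad0","pad3","carrier","tray","beaker","brush","phone"]:
        print(n,[(np.round(r["xyz"],3).tolist(),round(r["conf"],2)) for r in spotter.landmark_of(n,c)])
o=telemetry.get_obs(); print({k:np.round(v,3).tolist() for k,v in o.items()})
E
```

```text
scene [1.162 0.061 0.908] [0.628 0.219 0.239 0.708]
vert0 [([0.48, -0.09, 0.012], 0.75), ([0.292, -0.487, 0.001], 0.67), ([0.288, -0.359, 0.005], 0.65), ([0.246, -0.22, 0.0], 0.62), ([0.464, -0.219, 0.01], 0.59), ([0.371, 0.09, 0.0], 0.56)]
vert0_tip [([0.239, -0.344, 0.019], 0.83), ([0.238, -0.507, 0.023], 0.54), ([0.534, -0.325, 0.035], 0.5)]
vert0_mid [([0.496, -0.344, 0.035], 0.65), ([0.505, 0.15, 0.007], 0.61), ([0.274, -0.492, 0.018], 0.55), ([0.274, -0.354, 0.02], 0.51), ([0.486, 0.152, 0.011], 0.38), ([0.603, 0.138, 0.002], 0.2)]
vert_filed [([0.487, 0.152, 0.01], 0.55)]
pad0 [([0.615, 0.247, 0.004], 0.93), ([0.604, 0.136, 0.006], 0.89), ([0.51, 0.254, 0.011], 0.85), ([0.507, 0.149, 0.007], 0.56)]
pad3 [([0.615, 0.247, 0.004], 0.93), ([0.604, 0.136, 0.006], 0.89), ([0.51, 0.254, 0.011], 0.85), ([0.507, 0.149, 0.007], 0.56)]
carrier [([0.561, 0.196, 0.002], 0.59)]
tray [([0.51, -0.219, 0.002], 0.76), ([0.482, -0.354, 0.016], 0.63), ([0.482, -0.212, 0.033], 0.31)]
beaker [([0.781, -0.019, 0.002], 0.77), ([0.484, 0.443, 0.003], 0.54)]
brush [([0.748, -0.235, 0.0], 0.68), ([0.483
[... 860 characters left out ...]
([0.62, 0.246, 0.005], 0.69), ([0.484, -0.348, 0.011], 0.67), ([0.503, 0.146, 0.006], 0.66)]
carrier [([0.56, 0.198, -0.001], 0.69)]
tray [([0.514, -0.219, -0.001], 0.61)]
beaker [([0.781, -0.021, 0.0], 0.76)]
brush [([0.749, -0.234, 0.001], 0.86), ([0.606, 0.138, 0.011], 0.54)]
phone [([0.48, 0.444, -0.0], 0.71), ([0.518, 0.25, 0.004], 0.64)]
{'time_s': 1.2, 'q': [0.961, 0.181, 1.607, 0.0, 1.354, -0.206], 'dq': [-0.003, -0.0, 0.001, 0.001, 0.0, -0.0], 'joint_efforts': [0.002, -44.485, -35.169, 0.0, 0.001, -0.0], 'eef_pos': [0.226, 0.529, 0.231], 'eef_rot': [-0.0, 0.201, 0.98, -0.0], 'wrist_force': [0.898, -0.822, 0.076], 'torque': [0.002, 0.051, 0.043], 'grasp_force': 0.0, 'opening': 1.002}
```

View pics/scene0.png

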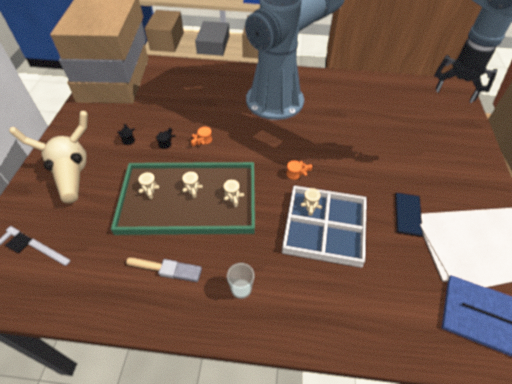

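View pics/side0.png

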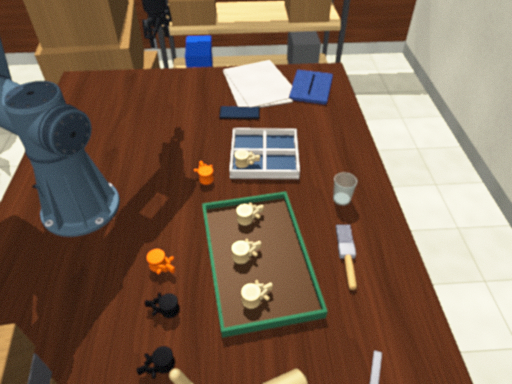

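```bash
cat > h.py <<'E'
from bench import telemetry, camera, ctrl, spotter
import cv2,numpy as np
from scipy.optimize import minimize
from scipy.spatial.transform import Rotation as R
S=4
def shot(c):
    d=camera(c); d["R"]=R.from_quat(d["orientation"],scalar_first=True).as_matrix(); return d
def proj(d,P):
    p=(np.asarray(P)-d["xyz"])@d["R"]; p=p*[1,-1,-1]; u=p@np.asarray(d["camera_matrix"]).T
    return u[:,:2]/u[:,2:]
def box(x0,x1,y0,y1,z0,z1): return np.array([[x,y,z] for x in(x0,x1) for y in(y0,y1) for z in(z0,z1)])/1000
t=np.linspace(0,2*np.pi,32,endpoint=False)
VERT=[np.array([[.023*np.cos(a),.023*np.sin(a),z] for a in t for z in(0,.04)]),box(15,57,-6,6,15,27),box(20,35,-30,30,14,27)]
CAR=[box(-109,109,-109,109,0,32)]
def world(parts,x,y,yaw,z):
    c,s=np.cos(yaw),np.sin(yaw); return [p@np.array([[c,s,0],[-s,c,0],[0,0,1]])+[x,y,z] for p in parts]
def render(d,parts,x,y,yaw,z,o,sz):
    m=np.zeros((sz[1]*S,sz[0]*S),np.uint8)
    for p in world(parts,x,y,yaw,z):
        q=(proj(d,p)-o+.5)*S-.5
        cv2.fillConvexPoly(m,np.round(cv2.convexHull(q.astype(np.float32))*16).astype(np.int32),1,shift=4)
    return cv2.resize(m.astype(np.float32),sz,interpolation=cv2.INTER_AREA)
def mask(d,kind,o,sz):
    I=cv2.GaussianBlur(d["pixels"],(3,3),0) if kind=='c' else d["pixels"]
    I=I[o[1]:o[1]+sz[1],o[0]:o[0]+sz[0]].astype(float); r,g,b=I[...,0],I[...,1],I[...,2]
    if kind=='v':   # soft bone mask: bright, R>=G>B
        m=np.clip((g-80)/70,0,1)*(r>b+10)*(g>r*.72)
        return m
    m=((b>.85*r)&(b>60)).astype(np.uint8); n,l,st,_=cv2.connectedComponentsWithStats(m)
    k=1+np.argmax(st[1:,4]); pts=np.argwhere(l==k)[:,::-1].astype(np.int32)
    out=np.zeros(m.shape,np.uint8); cv2.fillConvexPoly(out,cv2.convexHull(pts),1); return out.astype(float)
def fit(ds,parts,kind,x0,z,pad=6):
    J=[]
    for d in ds:
        q=np.vstack([proj(d,p) for p in world(parts,*x0,z)]); o=np.maximum(np.floor(q.min(0)).astype(int)-pad,0)
        e=np.minimum(np.ceil(q.max(0)).astype(int)+pad,[512,384]); sz=tuple(int(v) for v in e-o); J.append((d,o,sz,mask(d,kind,o,sz)))
    sc=np.array([.01,.01,.1])
    def cost(v):
        x=v*sc; s=0
        for d,o,sz,m in J:
            r=render(d,parts,*x,z,o,sz); s+=1-np.minimum(r,m).sum()/np.maximum(r,m).sum()
        return s/len(J)
    best=None
    for dy in (-.35,0,.35):
        v0=(np.array(x0)+[0,0,dy])/sc
        r=minimize(cost,v0,method='Nelder-Mead',options=dict(initial_simplex=v0+np.vstack([np.zeros(3),np.eye(3)*[1,1,2]]),xatol=.01,fatol=1e-4))
        if best is None or r.fun<best.fun: best=r
    return best.x*sc,best.fun
def show(n,res):
    x,f=res; print(n,np.round(x[:2]*1000,1),'yaw',round(np.degrees(x[2]),1),'cost',round(f,3))
E
python3 - <<'E'
from h import *
a,b=shot("scene"),shot("side"); w=shot("wrist"); print(a.keys(),w["xyz"],w["camera_matrix"],w["R"])
for ds,nm in (([a],'scene'),([b],'side'),([a,b],'both')):
    show('carrier '+nm,fit(ds,CAR,'c',[.561,.197,-.08],0))
    for n,x0,z in (('A',[.484,-.347,.2],.012),('B',[.465,-.22,0],.012),('C',[.481,-.09,0],.012),('filed',[.487,.152,-.08],.010)): show(n+' '+nm,fit(ds,VERT,'v',x0,z))
E
```

```text
dict_keys(['pixels', 'camera_matrix', 'xyz', 'orientation', 'R']) [0.16573652 0.55370712 0.37408997] [[270.26933777   0.         259.62811715]
 [  0.         270.26933777 192.56076934]
 [  0.           0.           1.        ]] [[ 0.39297559 -0.88839457 -0.23732948]
 [ 0.91954815  0.37933137  0.10265916]
 [-0.00117533 -0.25857843  0.96598955]]
carrier scene [558.3 197.6] yaw -4.5 cost 0.032
A scene [ 479.9 -349.5] yaw 24.3 cost 0.163
B scene [ 460.3 -219.1] yaw 23.7 cost 0.202
C scene [475.8 -88.7] yaw 22.0 cost 0.187
filed scene [476.6 154. ] yaw -2.6 cost 0.402
carrier side [561.3 196.6] yaw -4.3 cost 0.024
A side [ 484.2 -348.2] yaw 25.6 cost 0.342
B side [ 464.3 -217. ] yaw 23.8 cost 0.419
C side [481.6 -88. ] yaw 23.2 cost 0.349
filed side [484.7 153.7] yaw 1.5 cost 0.508
carrier both [559.7 197.3] yaw -4.0 cost 0.032
A both [ 483.2 -348.5] yaw 25.7 cost 0.271
B both [ 462.8 -217.5] yaw 23.2 cost 0.326
C both [479.5 -88. ] yaw 22.9 cost 0.29
filed both [479.4 154. ] yaw -2.6 cost 0.477
```

Call:
send_rows:
  series:
    - [[0, 0, 46], [254, -617, -20], -1]
    - [[0, 0, 46], [254, -617, -20], -1]
    - [[0, 0, 46], [254, -617, -20], -1]
    - [[0, 0, 46], [254, -617, -20], -1]
    - [[0, 0, 46], [254, -617, -20], -1]
    - [[0, 0, 46], [254, -617, -20], -1]
    - [[0, 0, 46], [254, -617, -20], -1]
    - [[0, 0, 46], [254, -617, -20], -1]
    - [[0, 0, 46], [254, -617, -20], -1]
    - [[0, 0, 46], [254, -617, -20], -0.5]

```text
time_s: 2.6
eef_pos: [0.4547, -0.027, 0.2138]
eef_rot: [0.001, -0.198, 0.98, -0.0]
wrist_force: [1.9, 0.3, 0.5]
opening: 0.821
grasp_force: 0.0
```

Call:
send_rows:
  series:
    - [[0, 0, 0], [25, -60, -10], -0.5]
    - [[0, 0, 0], [25, -60, -10], -0.5]
    - [[0, 0, 0], [25, -60, -10], -0.5]

```text
time_s: 2.98
eef_pos: [0.4787, -0.0848, 0.2031]
eef_rot: [-0.0, -0.198, 0.98, 0.0]
wrist_force: [0.1, -0.2, 0.1]
opening: 0.753
grasp_force: 0.0
```

```bash
cat >> h.py <<'E'
def tool():
    o=telemetry.get_obs(); X=R.from_quat(o["eef_rot"],scalar_first=True).as_matrix()
    print('tcp',np.round(np.array(o["eef_pos"])*1000,1),'xang',round(np.degrees(np.arctan2(X[1,0],X[0,0])),1),'zax',np.round(X[:,2],3),'op',round(float(o["opening"]),3),'F',np.round(o["wrist_force"],1),'t',o["time_s"])
E
python3 - <<'E'
from h import *
tool(); w=shot("wrist"); cv2.imwrite("pics/w1.png",cv2.cvtColor(w["pixels"],cv2.COLOR_RGB2BGR))
for n,x0 in (('B',[.463,-.218,.4]),('C',[.48,-.088,.4])):
    r=fit([w],VERT,'v',x0,.012,10); show(n,r); print(proj(w,np.array([[*r[0][:2],.052]])))
E
```

```text
tcp [478.7 -84.8 203.1] xang -157.2 zax [-0.001  0.001 -1.   ] op 0.753 F [ 0.1 -0.2  0.1] t 2.975
B [ 465.5 -220.2] yaw 23.8 cost 0.518
[[146.45972051 121.54188923]]
C [463.2 -76.8] yaw 0.1 cost 0.657
[[272.34621195 171.66327609]]
```

View pics/w1.png

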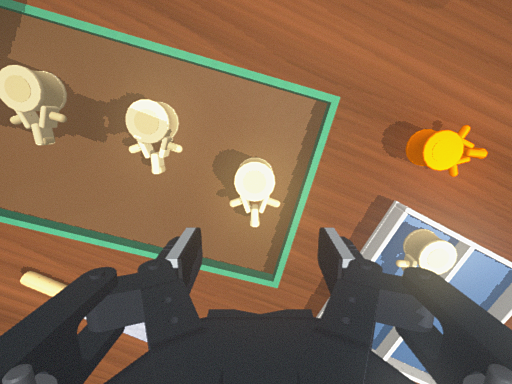

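```bash
python3 - <<'E'
import re
s=open('h.py').read()
s=s.replace("m=np.clip((g-80)/70,0,1)*(r>b+10)*(g>r*.72)","m=np.clip((b/np.maximum(r,1)-.48)/.12,0,1)*(r>b+8)*(r>100)*(g>.75*r)")
s=s.replace("box(20,35,-30,30,14,27)]","stub(1),stub(-1)]").replace("VERT=","def stub(k): return np.array([[x,k*y,z] for x,y in((12,8),(20,4),(28,30),(35,26)) for z in(15,26)])/1000\nVERT=")
open('h.py','w').write(s)
E
python3 - <<'E'
from h import *
w=shot("wrist");p=w["pixels"]
for q in [(178,255),(120,148),(200,255),(222,255),(230,290),(160,200),(200,240),(140,175),(105,120)]: print(q,p[q])
for n,x0,o in (('B',[.463,-.218,.4],(90,70)),('C',[.48,-.088,.4],(200,130))):
    r=fit([w],VERT,'v',x0,.012,10); show(n,r)
    m=mask(w,'v',o,(110,110)); k=render(w,VERT,*r[0],.012,np.array(o),(110,110)); cv2.imwrite(f"pics/m{n}.png",cv2.resize(np.uint8(255*np.dstack([m,k,0*m])),None,fx=3,fy=3))
a,b=shot("scene"),shot("side")
for n,x0,z in (('A',[.484,-.347,.4],.012),('B',[.465,-.22,.4],.012),('filed',[.487,.152,-.08],.010)): show(n,fit([a,b],VERT,'v',x0,z))
cv2.imwrite("pics/mm.png",np.hstack([cv2.imread("pics/mB.png"),cv2.imread("pics/mC.png")]))
E
```

```text
(178, 255) [247 247 219]
(120, 148) [238 222 164]
(200, 255) [255 255 248]
(222, 255) [247 248 241]
(230, 290) [120 207 154]
(160, 200) [158 117  77]
(200, 240) [242 230 175]
(140, 175) [160 122  83]
(105, 120) [119  94  60]
B [ 465.7 -220.4] yaw 23.3 cost 0.256
C [481.6 -90.8] yaw 22.3 cost 0.484
A [ 484.6 -349.9] yaw 25.0 cost 0.287
B [ 464.5 -217.3] yaw 22.6 cost 0.451
filed [480.4 153.5] yaw -2.3 cost 0.637
```

View pics/mm.png

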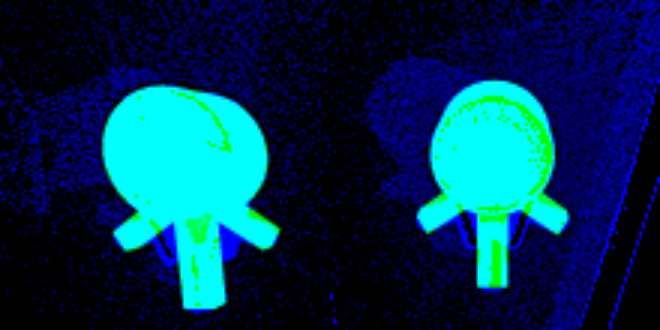

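Call:
send_rows:
  series:
    - [[0, 0, 0], [3, -6, -40], -0.5]
    - [[0, 0, 0], [3, -6, -85], -0.5]
    - [[0, 0, 0], [3, -6, -125], -0.5]
    - [[0, 0, 0], [3, -6, -155], -0.5]
    - [[0, 0, 0], [3, -6, -172], -0.5]
    - [[0, 0, 0], [3, -6, -182], -0.5]
    - [[0, 0, 0], [3, -6, -185], -0.5]
    - [[0, 0, 0], [3, -6, -185], -0.5]

```text
time_s: 4.18
eef_pos: [0.4827, -0.091, 0.0191]
eef_rot: [0.001, -0.198, 0.98, -0.0]
wrist_force: [-0.8, 0.1, -0.8]
opening: 0.748
grasp_force: 0.0
```

Call:
send_rows:
  series:
    - [[0, 0, 0], [0, 0, 0], 0]
    - [[0, 0, 0], [0, 0, 0], 1]
    - [[0, 0, 0], [0, 0, 0], 1]
    - [[0, 0, 0], [0, 0, 0], 1]
    - [[0, 0, 0], [0, 0, 0], 1]
    - [[0, 0, 0], [0, 0, 0], 1]

```text
time_s: 4.92
eef_pos: [0.483, -0.0912, 0.0195]
eef_rot: [0.001, -0.198, 0.98, -0.001]
wrist_force: [-1.5, 0.7, 5.9]
opening: 0.525
grasp_force: 61.0
```

Call:
send_rows:
  series:
    - [[0, 0, 0], [0, 0, 20], 1]
    - [[0, 0, 0], [0, 0, 60], 1]
    - [[0, 0, 0], [0, 0, 110], 1]
    - [[0, 0, -10], [20, 60, 130], 1]
    - [[0, 0, -20], [40, 115, 130], 1]
    - [[0, 0, -26.5], [60, 170, 130], 1]
    - [[0, 0, -26.5], [80, 225, 130], 1]
    - [[0, 0, -26.5], [98, 280, 130], 1]
    - [[0, 0, -26.5], [112, 325, 130], 1]
    - [[0, 0, -26.5], [118, 338, 130], 1]

```text
time_s: 6.18
eef_pos: [0.6, 0.2499, 0.1483]
eef_rot: [0.0, 0.03, 1.0, 0.0]
wrist_force: [0.4, 0.4, -1.0]
opening: 0.521
grasp_force: 61.4
```

Call:
send_rows:
  series:
    - [[0, 0, 0], [0, 0, 0], 1]
    - [[0, 0, 0], [0, 0, 0], 1]

```text
time_s: 6.42
eef_pos: [0.5998, 0.2457, 0.1482]
eef_rot: [-0.0, 0.032, 0.999, -0.0]
wrist_force: [1.0, -0.3, -0.1]
opening: 0.529
grasp_force: 61.4
```

```bash
sed -i 's/(b\/np.maximum(r,1)-.48)\/.12/(b\/np.maximum(r,1)-.55)\/.06/; s/\*(r>b+8)/*(r>=b)/' h.py; python3 - <<'E'
from h import *
tool(); w=shot("wrist"); cv2.imwrite("pics/w2.png",cv2.cvtColor(w["pixels"],cv2.COLOR_RGB2BGR))
E
```

```text
tcp [599.8 245.7 148.2] xang 176.3 zax [-0.001 -0.001 -1.   ] op 0.529 F [ 1.  -0.3 -0.1] t 6.425
```

View pics/w2.png

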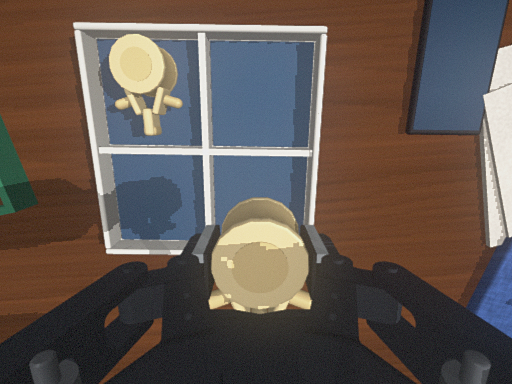

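```bash
cat >> h.py <<'E'
def ray(d,uv,z):
    K=np.asarray(d["camera_matrix"]); v=d["R"]@(np.linalg.solve(K,[*uv,1])*[1,-1,-1]); return (np.array(d["xyz"])+v*(z-d["xyz"][2])/v[2])*1000
E
python3 - <<'E'
from h import *
w=shot("wrist")
for q in [(75,24),(327,28),(206.5,151.5),(205,30),(100,149.5),(312,153)]: print(q,np.round(ray(w,q,.032),1))
show('filed',fit([w],VERT,'v',[.487,.152,-.07],.010,6))
show('held',fit([w],VERT[:1]+VERT[2:],'v',[.600,.246,-.07],.1407,6))
print(proj(w,np.array([[.6,.246,.18]])))
E
```

```text
(75, 24) [445.1  97.   32. ]
(327, 28) [462.3 311.1  32. ]
(206.5, 151.5) [559.9 196.3  32. ]
(205, 30) [457. 207.  32.]
(100, 149.5) [551.4  95.2  32. ]
(312, 153) [567.8 296.7  32. ]
filed [483.3 150.4] yaw -3.0 cost 0.224
held [600.2 244.7] yaw -4.3 cost 0.145
[[262.34761979 267.67767573]]
```

Call:
send_rows:
  series:
    - [[0, 0, 0], [0, 1, -30], 1]
    - [[0, 0, 0], [0, 1, -70], 1]
    - [[0, 0, 0], [0, 1, -100], 1]
    - [[0, 0, 0], [0, 1, -118], 1]
    - [[0, 0, 0], [0, 1, -126], 1]
    - [[0, 0, 0], [0, 1, -129], 1]
    - [[0, 0, 0], [0, 1, -130], 1]
    - [[0, 0, 0], [0, 1, -130], 1]

```text
time_s: 7.52
eef_pos: [0.6007, 0.2484, 0.0194]
eef_rot: [0.001, 0.032, 0.999, 0.0]
wrist_force: [0.4, -0.1, -1.0]
opening: 0.524
grasp_force: 61.4
```

Call:
send_rows:
  series:
    - [[0, 0, 0], [0, -1, -1], 1]
    - [[0, 0, 0], [0, -1, -2], 1]
    - [[0, 0, 0], [0, -1, -2], 1]

```text
time_s: 7.9
eef_pos: [0.6005, 0.2472, 0.0176]
eef_rot: [0.0, 0.032, 0.999, -0.0]
wrist_force: [-2.6, -1.2, 6.5]
opening: 0.522
grasp_force: 62.2
```

Call:
send_rows:
  series:
    - [[0, 0, 0], [0, 0, 0], 0]
    - [[0, 0, 0], [0, 0, 0], -0.4]
    - [[0, 0, 0], [0, 0, 0], -0.4]
    - [[0, 0, 0], [0, 0, 0], -0.4]
    - [[0, 0, 0], [0, 0, 20], -0.4]
    - [[0, 0, 0], [0, 0, 60], -0.4]
    - [[0, 0, 0], [0, 0, 110], -0.4]
    - [[0, 0, 0], [0, 0, 150], -0.5]

```text
time_s: 8.9
eef_pos: [0.6009, 0.2474, 0.1704]
eef_rot: [0.002, 0.032, 0.999, 0.0]
wrist_force: [0.7, -0.2, 0.7]
opening: 0.751
grasp_force: 0.0
```

Call:
send_rows:
  series:
    - [[0, 0, 10], [-135, -467, 20], -0.5]
    - [[0, 0, 20], [-135, -467, 20], -0.5]
    - [[0, 0, 27], [-135, -467, 20], -0.5]
    - [[0, 0, 27], [-135, -467, 20], -0.5]
    - [[0, 0, 27], [-135, -467, 20], -0.5]
    - [[0, 0, 27], [-135, -467, 20], -0.5]
    - [[0, 0, 27], [-135, -467, 20], -0.5]
    - [[0, 0, 27], [-135, -467, 20], -0.5]
    - [[0, 0, 27], [-135, -467, 20], -0.5]
    - [[0, 0, 27], [-135, -467, 20], -0.5]

```text
time_s: 10.15
eef_pos: [0.4652, -0.2196, 0.1872]
eef_rot: [0.0, -0.202, 0.979, -0.0]
wrist_force: [0.6, 0.5, -0.6]
opening: 0.746
grasp_force: 0.0
```

```bash
python3 - <<'E'
from h import *
tool(); w,a,b=shot("wrist"),shot("scene"),shot("side")
show('B',fit([w],VERT,'v',[.465,-.22,.4],.012,8)); show('A',fit([w],VERT,'v',[.484,-.348,.43],.012,8)); 
for d in (a,b): show('C placed',fit([d],VERT,'v',[.6,.246,-.07],.010,4))
E
```

```text
tcp [ 465.2 -219.6  187.2] xang -156.7 zax [ 0.001 -0.    -1.   ] op 0.746 F [ 0.6  0.5 -0.6] t 10.15
B [ 465.4 -220.3] yaw 23.3 cost 0.365
A [ 485.  -350.6] yaw 25.0 cost 0.209
C placed [597.2 250.2] yaw -4.3 cost 0.381
C placed [615.  257.6] yaw 5.8 cost 0.572
```

Call:
send_rows:
  series:
    - [[0, 0, 0], [0, -1, -40], -0.5]
    - [[0, 0, 0], [0, -1, -85], -0.5]
    - [[0, 0, 0], [0, -1, -120], -0.5]
    - [[0, 0, 0], [0, -1, -145], -0.5]
    - [[0, 0, 0], [0, -1, -160], -0.5]
    - [[0, 0, 0], [0, -1, -167], -0.5]
    - [[0, 0, 0], [0, -1, -168], -0.5]
    - [[0, 0, 0], [0, -1, -168], -0.5]

```text
time_s: 11.3
eef_pos: [0.4657, -0.2212, 0.0193]
eef_rot: [0.001, -0.203, 0.979, -0.001]
wrist_force: [-0.2, 0.3, -0.6]
opening: 0.752
grasp_force: 0.0
```

Call:
send_rows:
  series:
    - [[0, 0, 0], [0, 0, 0], 0]
    - [[0, 0, 0], [0, 0, 0], 1]
    - [[0, 0, 0], [0, 0, 0], 1]
    - [[0, 0, 0], [0, 0, 0], 1]
    - [[0, 0, 0], [0, 0, 0], 1]
    - [[0, 0, 0], [0, 0, 0], 1]

```text
time_s: 12.05
eef_pos: [0.4658, -0.2214, 0.0195]
eef_rot: [0.001, -0.202, 0.979, -0.001]
wrist_force: [0.2, 0.4, 6.5]
opening: 0.521
grasp_force: 61.1
```

Call:
send_rows:
  series:
    - [[0, 0, 0], [0, 0, 20], 1]
    - [[0, 0, 0], [0, 0, 60], 1]
    - [[0, 0, 0], [0, 0, 110], 1]
    - [[0, 0, -10], [4, 55, 130], 1]
    - [[0, 0, -20], [8, 115, 130], 1]
    - [[0, 0, -27.5], [11, 175, 130], 1]
    - [[0, 0, -27.5], [15, 235, 130], 1]
    - [[0, 0, -27.5], [19, 295, 130], 1]
    - [[0, 0, -27.5], [23, 355, 130], 1]
    - [[0, 0, -27.5], [26, 410, 130], 1]

```text
time_s: 13.3
eef_pos: [0.4909, 0.1912, 0.1486]
eef_rot: [0.0, 0.036, 0.999, 0.0]
wrist_force: [1.6, -1.2, -1.0]
opening: 0.526
grasp_force: 61.4
```

Call:
send_rows:
  series:
    - [[0, 0, 0], [2, 50, 0], 1]
    - [[0, 0, 0], [3, 66, 0], 1]
    - [[0, 0, 0], [3, 66, 0], 1]
    - [[0, 0, 0], [3, 66, 0], 1]

```text
time_s: 13.8
eef_pos: [0.494, 0.2539, 0.1482]
eef_rot: [-0.0, 0.037, 0.999, -0.0]
wrist_force: [1.2, -0.0, -0.5]
opening: 0.524
grasp_force: 61.5
```

```bash
python3 - <<'E'
from h import *
tool(); w=shot("wrist"); o=telemetry.get_obs(); p=o["eef_pos"]
show('held',fit([w],VERT[:1]+VERT[2:],'v',[p[0],p[1],-.07],p[2]-.0075,6))
cv2.imwrite("pics/w3.png",cv2.cvtColor(w["pixels"],cv2.COLOR_RGB2BGR))
E
```

```text
tcp [494.  253.9 148.2] xang 175.8 zax [-0.001 -0.001 -1.   ] op 0.524 F [ 1.2 -0.  -0.5] t 13.8
held [495.4 252.9] yaw -4.4 cost 0.135
```

View pics/w3.png

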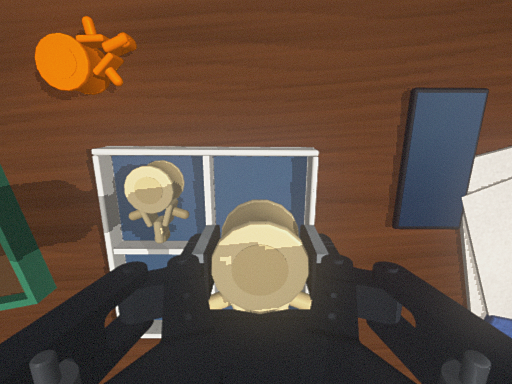

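Call:
send_rows:
  series:
    - [[0, 0, 0], [0, 1, -30], 1]
    - [[0, 0, 0], [0, 1, -70], 1]
    - [[0, 0, 0], [0, 1, -100], 1]
    - [[0, 0, 0], [0, 1, -118], 1]
    - [[0, 0, 0], [0, 1, -126], 1]
    - [[0, 0, 0], [0, 1, -129], 1]
    - [[0, 0, 0], [0, 1, -130], 1]
    - [[0, 0, 0], [0, 1, -131], 1]
    - [[0, 0, 0], [0, 1, -132], 1]
    - [[0, 0, 0], [0, 1, -132], 1]

```text
time_s: 15.1
eef_pos: [0.4946, 0.2564, 0.0175]
eef_rot: [0.001, 0.036, 0.999, 0.0]
wrist_force: [-1.5, -0.8, 5.2]
opening: 0.523
grasp_force: 62.2
```

Call:
send_rows:
  series:
    - [[0, 0, 0], [0, 0, 0], 0]
    - [[0, 0, 0], [0, 0, 0], -0.4]
    - [[0, 0, 0], [0, 0, 0], -0.4]
    - [[0, 0, 0], [0, 0, 0], -0.4]
    - [[0, 0, 0], [0, 0, 20], -0.4]
    - [[0, 0, 0], [0, 0, 60], -0.4]
    - [[0, 0, 0], [0, 0, 110], -0.4]
    - [[0, 0, 0], [0, 0, 150], -0.5]

```text
time_s: 16.1
eef_pos: [0.4944, 0.2562, 0.1684]
eef_rot: [0.001, 0.036, 0.999, 0.0]
wrist_force: [0.3, 0.2, -0.0]
opening: 0.746
grasp_force: 0.0
```

Call:
send_rows:
  series:
    - [[0, 0, 10], [-10, -606, 20], -0.5]
    - [[0, 0, 20], [-10, -606, 20], -0.5]
    - [[0, 0, 29], [-10, -606, 20], -0.5]
    - [[0, 0, 29], [-10, -606, 20], -0.5]
    - [[0, 0, 29], [-10, -606, 20], -0.5]
    - [[0, 0, 29], [-10, -606, 20], -0.5]
    - [[0, 0, 29], [-10, -606, 20], -0.5]
    - [[0, 0, 29], [-10, -606, 20], -0.5]
    - [[0, 0, 29], [-10, -606, 20], -0.5]
    - [[0, 0, 29], [-10, -606, 20], -0.5]

```text
time_s: 17.35
eef_pos: [0.4837, -0.352, 0.1864]
eef_rot: [0.0, -0.215, 0.977, -0.0]
wrist_force: [0.2, -0.1, 0.3]
opening: 0.752
grasp_force: 0.0
```

Call:
send_rows:
  series:
    - [[0, 0, 0], [0, 0, 0], -0.5]
    - [[0, 0, 0], [0, 0, 0], -0.5]

```text
time_s: 17.6
eef_pos: [0.4837, -0.3494, 0.1858]
eef_rot: [-0.0, -0.215, 0.977, 0.001]
wrist_force: [-0.4, -0.2, -0.8]
opening: 0.748
grasp_force: 0.0
```

```bash
python3 - <<'E'
from h import *
tool(); w=shot("wrist")
show('A',fit([w],VERT,'v',[.485,-.35,.43],.012,8))
E
```

```text
tcp [ 483.7 -349.4  185.8] xang -155.2 zax [-0.001  0.001 -1.   ] op 0.748 F [-0.4 -0.2 -0.8] t 17.6
A [ 485.1 -350.4] yaw 25.1 cost 0.248
```

Call:
send_rows:
  series:
    - [[0, 0, 0], [1, -1, -40], -0.5]
    - [[0, 0, 0], [1, -1, -85], -0.5]
    - [[0, 0, 0], [1, -1, -120], -0.5]
    - [[0, 0, 0], [1, -1, -145], -0.5]
    - [[0, 0, 0], [1, -1, -160], -0.5]
    - [[0, 0, 0], [1, -1, -166], -0.5]
    - [[0, 0, 0], [1, -1, -167], -0.5]
    - [[0, 0, 0], [1, -1, -167], -0.5]

```text
time_s: 18.65
eef_pos: [0.4857, -0.3513, 0.0205]
eef_rot: [0.0, -0.215, 0.977, -0.001]
wrist_force: [0.6, 0.1, 0.2]
opening: 0.751
grasp_force: 0.0
```

Call:
send_rows:
  series:
    - [[0, 0, 0], [0, 0, 0], 0]
    - [[0, 0, 0], [0, 0, 0], 1]
    - [[0, 0, 0], [0, 0, 0], 1]
    - [[0, 0, 0], [0, 0, 0], 1]
    - [[0, 0, 0], [0, 0, 0], 1]
    - [[0, 0, 0], [0, 0, 0], 1]

```text
time_s: 19.4
eef_pos: [0.4857, -0.3516, 0.0206]
eef_rot: [0.001, -0.215, 0.977, -0.001]
wrist_force: [-1.1, -0.7, 6.8]
opening: 0.524
grasp_force: 61.5
```

Call:
send_rows:
  series:
    - [[0, 0, 0], [0, 0, 20], 1]
    - [[0, 0, 0], [0, 0, 60], 1]
    - [[0, 0, 0], [0, 0, 110], 1]
    - [[0, 0, -10], [12, 55, 130], 1]
    - [[0, 0, -20], [24, 112, 130], 1]
    - [[0, 0, -29], [36, 170, 130], 1]
    - [[0, 0, -29], [48, 228, 130], 1]
    - [[0, 0, -29], [61, 286, 130], 1]
    - [[0, 0, -29], [74, 344, 130], 1]
    - [[0, 0, -29], [86, 400, 130], 1]

```text
time_s: 20.65
eef_pos: [0.5713, 0.0511, 0.1506]
eef_rot: [0.001, 0.036, 0.999, -0.0]
wrist_force: [0.3, -0.9, -1.8]
opening: 0.522
grasp_force: 61.6
```

Call:
send_rows:
  series:
    - [[0, 0, 0], [11, 50, 0], 1]
    - [[0, 0, 0], [18, 82, 0], 1]
    - [[0, 0, 0], [20, 92, 0], 1]
    - [[0, 0, 0], [20, 92, 0], 1]
    - [[0, 0, 0], [20, 92, 0], 1]

```text
time_s: 21.28
eef_pos: [0.5909, 0.1399, 0.1495]
eef_rot: [-0.0, 0.037, 0.999, -0.0]
wrist_force: [-0.1, 0.1, -1.6]
opening: 0.52
grasp_force: 61.6
```

```bash
python3 - <<'E'
from h import *
tool(); w=shot("wrist"); o=telemetry.get_obs(); p=o["eef_pos"]
show('held',fit([w],VERT[:1]+VERT[2:],'v',[p[0],p[1],-.07],p[2]-.0085,6))
show('filed',fit([w],VERT,'v',[.485,.152,-.07],.010,4))
show('B',fit([w],VERT,'v',[.494,.255,-.07],.010,4))
E
```

```text
tcp [590.9 139.9 149.5] xang 175.8 zax [-0. -0. -1.] op 0.52 F [-0.1  0.1 -1.6] t 21.275
held [592. 139.] yaw -3.7 cost 0.146
filed [483.5 150.4] yaw -2.4 cost 0.247
B [495.7 255.3] yaw -3.4 cost 0.294
```

Call:
send_rows:
  series:
    - [[0, 0, 0], [0, 1, -30], 1]
    - [[0, 0, 0], [0, 1, -70], 1]
    - [[0, 0, 0], [0, 1, -100], 1]
    - [[0, 0, 0], [0, 1, -118], 1]
    - [[0, 0, 0], [0, 1, -126], 1]
    - [[0, 0, 0], [0, 1, -129], 1]
    - [[0, 0, 0], [0, 1, -130], 1]
    - [[0, 0, 0], [0, 1, -131], 1]
    - [[0, 0, 0], [0, 1, -132], 1]
    - [[0, 0, 0], [0, 1, -132], 1]

```text
time_s: 22.58
eef_pos: [0.5917, 0.1423, 0.0186]
eef_rot: [0.001, 0.036, 0.999, 0.0]
wrist_force: [-2.3, -0.7, 5.9]
opening: 0.521
grasp_force: 62.2
```

Contact made; I release, then retreat toward the base for a final look at all wells.

Call:
send_rows:
  series:
    - [[0, 0, 0], [0, 0, 0], 0]
    - [[0, 0, 0], [0, 0, 0], -0.4]
    - [[0, 0, 0], [0, 0, 0], -0.4]
    - [[0, 0, 0], [0, 0, 0], -0.4]
    - [[0, 0, 0], [0, 0, 20], -0.4]
    - [[0, 0, 0], [0, 0, 60], -0.4]
    - [[0, 0, 0], [0, 0, 110], -0.4]
    - [[0, 0, 0], [0, 0, 160], -0.4]
    - [[0, 0, 0], [15, 40, 210], -0.4]
    - [[0, 0, 0], [25, 60, 230], -0.4]

```text
time_s: 23.82
eef_pos: [0.6178, 0.2036, 0.2535]
eef_rot: [0.004, 0.036, 0.999, 0.001]
wrist_force: [0.4, -0.8, -1.1]
opening: 0.702
grasp_force: 0.0
```

Call:
send_rows:
  series:
    - [[0, 0, 0], [40, 0, 20], -0.4]
    - [[0, 0, 0], [40, 0, 20], -0.4]
    - [[0, 0, 0], [40, 0, 20], -0.4]

```text
time_s: 24.2
eef_pos: [0.6553, 0.202, 0.2674]
eef_rot: [-0.001, 0.036, 0.999, -0.0]
wrist_force: [-0.2, -0.3, 0.1]
opening: 0.697
grasp_force: 0.0
```

```bash
python3 - <<'E'
from h import *
tool(); w=shot("wrist"); cv2.imwrite("pics/w4.png",cv2.cvtColor(w["pixels"],cv2.COLOR_RGB2BGR))
for n,x in (('filed',[.485,.152]),('B',[.494,.255]),('C',[.6,.246]),('A',[.592,.141])): show(n,fit([w],VERT,'v',[*x,-.07],.010,4))
E
```

```text
tcp [655.3 202.  267.4] xang 175.9 zax [-0.001 -0.    -1.   ] op 0.697 F [-0.2 -0.3  0.1] t 24.2
filed [482.8 150.1] yaw -2.0 cost 0.27
B [495.6 255.2] yaw -3.9 cost 0.281
C [600.2 246.1] yaw -3.6 cost 0.194
A [592.3 141. ] yaw -3.6 cost 0.17
```

View pics/w4.png

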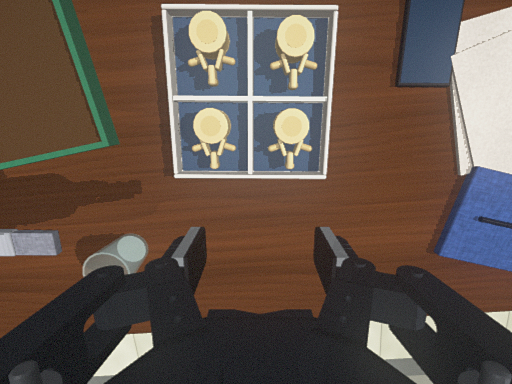

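All four wells are filled: drums at (208,32), (296,36), (211,126) and (292,126). All the spines point down in the picture and the casts lie flat. The beaker stands at (125,250), and the phone is where it was.

```bash
python3 -c "
from bench import ctrl; print(ctrl.hand_in())"
```

```text
the job is handed in; nothing more can be done
None
```

All three loose vertebrae are set down in the three empty wells, each flat, near the middle and within about 2° of the filed one's direction; the job was handed in at about 24 s, with no verdict returned.

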